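# Offer the splash guard up to the lap machine's hinge and hold it for the pin

## Robot

A 6-joint arm with a two-finger parallel gripper is mounted at the origin on the work surface. World frame = base frame: x ahead of the robot, y to its left, z up, the work surface at z = 0. Lengths are in m, angles in rad, forces in N, time in s.
With the tool pointing down it reaches from about 0.35 to 0.775 m from the base axis. Payload 7.3 kg.
Tool frame: the origin (TCP) lies on the centre line of the jaws, within the pads' length; the fingertips stand 17 mm ahead of it and the grasp point (between the pads) lies 2 mm behind it (robot.tip_extent is the distance from the TCP to the fingertips, in m); z points along the fingers, y is the line along which they close (so a half turn about z gives the same grasp; the last joint's range is limited). The gripper opens to 92 mm and grips with 3 to 60 N. Pads are 19 mm wide; open, the fingers measure 130 mm over their backs; the gripper's body (75 mm by 190 mm) begins 47 mm behind the grasp point.
Start: joints at [-1.391, 0.342, 1.524, -0, 1.275, -0.146], TCP at [0.168, -0.497, 0.244] pointing down, gripper open.
Joint ranges: [-2.53, 2.53], [-0.77, 2.02], [0.04, 2.7], [-1, 4.14], [0.28, 2.66], [-3.11, 3.11]. Speed limits (rad/s): [2.57, 2.57, 3.14, 3.14, 3.14, 3.14].

## Interface

Orientations are given as [roll, pitch, yaw] about the fixed x, y, z axes, in that order (R = Rz(yaw) Ry(pitch) Rx(roll)).
In Python, from cell import robot gives the robot as it stands.
- The arm moves only by the tool step_arm, never from a script. Its argument "motion" is a list of rows, each a list of 2 entries, a list of its own where there are three numbers: the shift along the tool's x, y, z in units of 60 mm (1.0 is 60 mm), then the turn about the tool's z in rad. In form: [[[x, y, z], spin], ...]. A call has 1 to 10 rows; each row is the pose to reach, as a shift and turn from the pose commanded when the call began, along the tool's axes at that moment; what a row does not reach only later rows make up. A row lasts 1/8 s, in which the tool goes at most 62.5 mm and 10.7 degrees, less where a joint would pass 70% of its speed; a pose out of reach is approached as far as the arm can. A call with a gripper value outside its range is refused whole. "hand" is the closure in counts, from 0 (fully open) to 255 (shut), set as the call begins (left out, the last holds). The fingers move at their own pace and stop on an object; "squeeze" is the grip in N (left out, the last holds). Time passes only in rows, so rows that repeat a pose let the fingers close. It gives the time, the measured TCP pose, the force, the opening and the grip force at its end, in the units of the state.
- robot.observe(): the state, without advancing time (a new reading comes with each control period).
- robot.read_camera(name): name is "scene" or "top" or "wrist"; returns a dict with "pixels" (480x640x3 uint8, red, green, blue), "intrinsics" (3x3 intrinsics, pixels), "xyz" and "rotation" of the camera in the world; the wrist camera has in their place "T_tool_cam" (4x4, takes a point from camera to tool coordinates, whose origin is the TCP and whose axes are the flange's). Camera axes: x right, y up, looking along -z (the intrinsics and any distortion apply to the point x, -y, -z); pixel columns grow to the right and rows downward; lengths in m; the calibration is good to about 2 mm. A picture is of the moment at which its call begins: read the wrist's pose just before it. There is no depth.
- robot.hand_in(): hands the job in; it is judged then, once.
The state is a dict: "time": time; "qpos": joint angles; "qvel": joint speeds; "joint_efforts": joint torques, N m; "tool_pos": TCP position; "tool_rot": TCP orientation; "contact_force": force on the tool from outside, world axes, zero at the start; "torque": the same for the moment, N m; "opening": finger opening in m; "grip_force": force on a finger pad.
Only numpy, scipy, OpenCV 4.12 (cv2) and the standard library are available. Lean on these libraries where they do the work, as an engineer would, in place of code of your own. Each camera call takes 0.05 s, during which the arm holds its last target. There are 200 camera calls.

## Task

Lift the green splash guard out of its stand and, keeping it upright, bring its hinge knuckle down between the two fixed knuckles on the front of the grinding lap so that the three holes line up and the 8 mm pin could be pushed straight through. Finish while still holding it there, steady and hanging freely from the gripper, not resting on or pressing against the machine: do not let go, a helper will put in the pin. Leave the yellow guard and everything else on the bench where they are.

Things in the scene. Friction and masses are not known exactly. Their poses are not given: they have to be found in the camera images.
- guard: Green splash guard, 0.26 to 0.44 kg: upright panel 8 mm thick (x), 100 mm wide (y), 20 to 90 mm above the origin, on a steel neck 28 mm wide over one hinge knuckle (26 mm outside, 30 mm long, 14 mm hole). Origin: centre of the knuckle's hole; y along the hole, z up the panel. Fits either way round. Starts upright in a stand, origin 25 mm above the bench.
- grip_bar (a point): Centre of the green guard's brown wooden grip bar, 106 mm above the guard's origin, same axes. The bar is 14 mm thick (x), 60 mm wide (y), 32 mm high, on top of the panel: grasp it from above across its thickness, near the middle.
- stand_a: Wooden stand that holds the green guard, fixed, 70 x 110 mm, origin on the bench under the guard. The panel stands 25 mm deep in slots 10 mm wide whose walls reach 70 mm above the bench; lift the guard straight up 70 mm or more before moving sideways, so that its knuckle clears the walls.
- hinge_hole (a point): Centre of the fixed hinge, 115 mm above the bench: on the hole axis, midway between two dark steel knuckles (26 mm outside, 14 mm hole, 20 mm long, 18 to 38 mm either side). y along the holes (level), z up, +x to the basin. Gap between knuckles 36 mm, open above, in front and behind; its floor, the top of a blue block 50 x 100 mm, is 20 mm below. The hinge does not move.
- lap: The lap machine: blue hinge block and cream round basin with a grinding disc. Origin on the bench, 115 mm straight below hinge_hole, same axes. Bolted down. The basin (axis 175 mm along +x, outer radius 130 mm) is 85 mm high, its spindle nut 91 mm.
- spare: Yellow guard like the green one but with a knuckle 46 mm long that does not fit; it stands in the other stand. Origin: its hole's centre; top 122 mm above it. Leave alone.
- tray: Aluminium tray 160 x 200 x 35 mm with pale stones, origin under its centre. Leave alone.
- stone0: Pale flat stone 44 mm across, 16 mm thick, in the tray. Leave alone.
- stone1: Pale flat stone 36 mm across, 16 mm thick, in the tray. Leave alone.
- stone2: Pale flat stone 50 mm across, 16 mm thick, in the tray. Leave alone.
- pin: Brass hinge pin 8 mm thick, about 110 mm long along its x, lying on the bench, origin under its middle. For the helper; leave alone.
- cup: White mug, 76 mm across, 85 mm high, origin under its centre. Leave alone.
- disc: Wooden disc 150 mm across, 18 mm thick, origin under its centre. Leave alone.
- brush: Brush lying on the bench along its x. Leave alone.
There are look-alikes about, which are no part of the job. What is shaped like the guard but black or purple is not meant.

How it is judged:
By the outcome, as a careful person would: the job done as asked, in the order asked, and still so for the second after the job is handed in, while the arm keeps its last pose, push and grip.
It also fails if it takes over 42 s, if anything falls off the work surface, if the arm or the gripper's body presses on something with over 40 N, if the wrist force passes 120 N, or if a joint passes its speed limit or range.

## Working session

There is one attempt and no reset: what is moved stays moved. The work goes in short steps, Python scripts to look and compute and a tool call to move; the robot and the scene stay as the last step left them, time stands still between calls to the robot, and variables do not carry over. Pictures are saved under pics/ and viewed, at most 10 in all, crops included, and the job is handed in when it is done.

Besides the shell and the picture viewer there is one more tool, called after "Emit:" by a JSON object that holds its "fn" and its "kwargs". step_arm: Moves the arm, as the interface text tells. Its arguments: {"type":"object","properties":{"motion":{"type":"array"},"hand":{"type":"number"},"squeeze":{"type":"number"}},"required":["motion"]}

```bash
mkdir -p pics
cat > h.py <<'E'
import numpy as np, cv2
from cell import robot
from scipy.spatial.transform import Rotation as Ro
def snap(n,f):
    s=robot.observe(); c=robot.read_camera(n)
    im=c.pop("pixels"); cv2.imwrite(f"pics/{f}.png",im[...,::-1])
    if "T_tool_cam" in c:
        T=np.eye(4); T[:3,:3]=Ro.from_euler('xyz',s["tool_rot"]).as_matrix(); T[:3,3]=s["tool_pos"]
        T=T@np.array(c["T_tool_cam"]); c["xyz"]=T[:3,3]; c["rotation"]=T[:3,:3]
    np.savez(f"pics/{f}.npz",K=c["intrinsics"],p=c["xyz"],R=c["rotation"]); 
    print(n,{k:v for k,v in c.items() if k not in("pixels",)})
def ray(f,uv):
    d=np.load(f"pics/{f}.npz"); K=d["K"]; v=np.linalg.inv(K)@[uv[0],uv[1],1]
    R=d["R"]; R=R if R.shape==(3,3) else Ro.from_euler('xyz',R).as_matrix()
    r=R@[v[0],-v[1],-v[2]]; return d["p"],r/np.linalg.norm(r)
def atz(f,uv,z):
    p,r=ray(f,uv); return p+r*(z-p[2])/r[2]
def tri(*o):
    A=0;b=0;L=[ray(*q) for q in o]
    for p,r in L:
        M=np.eye(3)-np.outer(r,r); A=A+M; b=b+M@p
    x=np.linalg.solve(A,b); return x.round(4),[round(1e3*np.linalg.norm((np.eye(3)-np.outer(r,r))@(x-p)),1) for p,r in L]
def proj(f,X):
    d=np.load(f"pics/{f}.npz"); R=d["R"]; R=R if R.shape==(3,3) else Ro.from_euler('xyz',R).as_matrix()
    c=R.T@(np.array(X)-d["p"]); u=d["K"]@[c[0],-c[1],-c[2]]; return (u[:2]/u[2]).round(1)
E
python3 - <<'E'
from h import *
print(robot.observe()); snap("scene","s0"); snap("top","t0")
E
```

```text
{'time': 0.0, 'qpos': array([-1.39100062e+00,  3.42740644e-01,  1.52501401e+00, -4.79951360e-05,
        1.27540711e+00, -1.45984863e-01]), 'qvel': array([-4.90994854e-04,  3.25759302e-04, -2.46475425e-05, -1.19060570e-03,
        7.71762629e-04,  6.21003225e-04]), 'joint_efforts': array([-2.66489078e-03, -4.31247640e+01, -2.44207907e+01,  7.16361590e-02,
        5.58827980e-02, -1.12232040e-04]), 'tool_pos': array([ 0.16797131, -0.49699817,  0.2430367 ]), 'tool_rot': array([-3.14003355e+00, -1.82848193e-04,  3.25794440e-01]), 'contact_force': array([ 0.38355752, -0.88334978, -0.13922531]), 'torque': array([0.03990595, 0.00698988, 0.00731949]), 'grip_force': 0.0, 'opening': 0.09187700890650251}
scene {'intrinsics': array([[591.88034524,   0.        , 323.05884365],
       [  0.        , 591.88034524, 240.51697442],
       [  0.        ,   0.        ,   1.        ]]), 'xyz': array([1.60203788, 0.1646089 , 1.16092993]), 'rotation': array([ 0.80003744, -0.00346986,  1.7371657 ])}
top {'intrinsics': array([[533.14516347,   0.        , 308.27293744],
       [  0.        , 533.14516347, 235.30157866],
       [  0.        ,   0.        ,   1.        ]]), 'xyz': array([ 0.31339261, -0.0156106 ,  1.33873704]), 'rotation': array([ 0.1666553 , -0.00933104, -1.56344925])}
```

View pics/s0.png

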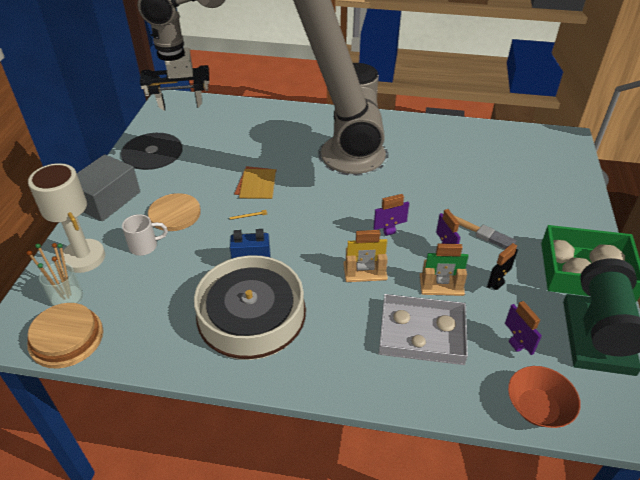

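View pics/t0.png

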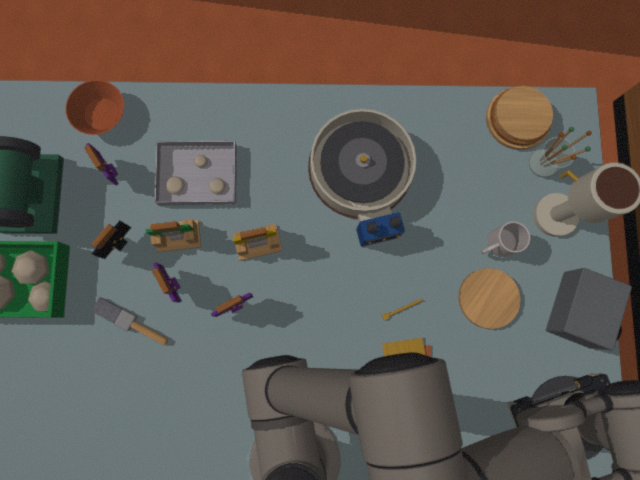

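The scene view shows the green guard near (445,265), the yellow one at (366,255) and the hinge at (250,243). In the top view the green guard is near (172,232) and the hinge at (380,227). Next I'll make enlarged crops.

Run:
```python
from h import *
def cr(f,u,v): return cv2.resize(cv2.imread(f"pics/{f}.png")[v:v+60,u:u+80],None,fx=5,fy=5,interpolation=cv2.INTER_CUBIC)
cv2.imwrite("pics/c0.png",np.vstack([np.hstack([cr("s0",405,235),cr("s0",210,215)]),np.hstack([cr("t0",135,205),cr("t0",340,200)])]))
```

```text
(no output)
```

View pics/c0.png

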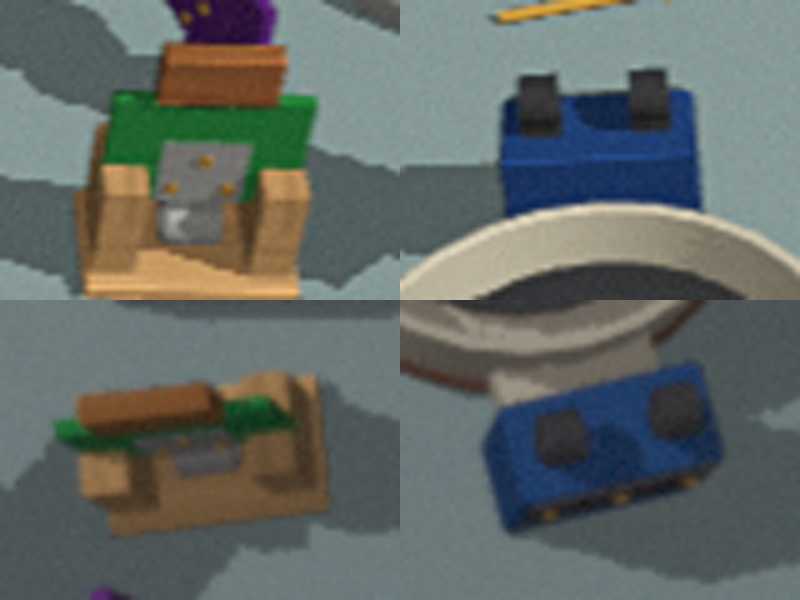

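The crops show the bar's +x top edge at scene (437.6,245.2)–(461.8,246.6) and top (176.4,222)–(150.6,224.6). The two hinge knuckles are centred at scene (237.8,235.8) and (259.6,234.6), and at top (395.4,221.6) and (372.4,227.2).

Run:
```python
from h import *
a=tri(("s0",(437.6,245.2)),("t0",(176.4,222)));b=tri(("s0",(461.8,246.6)),("t0",(150.6,224.6)))
k=tri(("s0",(237.8,235.8)),("t0",(395.4,221.6)));l=tri(("s0",(259.6,234.6)),("t0",(372.4,227.2)))
for q in(a,b,k,l):print(q)
for p,q in((a,b),(k,l)):
    d=q[0]-p[0]; m=(p[0]+q[0])/2; print(m,np.linalg.norm(m[:2]),np.linalg.norm(d),"yaw y-axis->",np.arctan2(-d[0],d[1]))
m=(k[0]+l[0])/2; print(m)
w=robot.read_camera("wrist"); print(w["T_tool_cam"],w["intrinsics"],[x for x in w if x!="pixels"])
```

```text
(array([0.5417, 0.2738, 0.1481]), [np.float64(0.4), np.float64(0.4)])
(array([0.5354, 0.3322, 0.1469]), [np.float64(0.4), np.float64(0.4)])
(array([ 0.5545, -0.2298,  0.1104]), [np.float64(0.3), np.float64(0.3)])
(array([ 0.5407, -0.1756,  0.1104]), [np.float64(0.2), np.float64(0.2)])
[0.53855 0.303   0.1475 ] 0.6179361637742202 0.05875108509636227 yaw y-axis-> 0.10746114256599469
[ 0.5476 -0.2027  0.1104] 0.5839118512241381 0.05592924101040529 yaw y-axis-> 0.24931514938714713
[ 0.5476 -0.2027  0.1104]
[[-3.01439991e-04  9.67823684e-01  2.51629142e-01  6.67638791e-02]
 [ 9.99999951e-01  3.12240176e-04 -2.99433421e-06  3.13107814e-04]
 [-8.14667152e-05  2.51629129e-01 -9.67823731e-01 -1.40660048e-01]
 [ 0.00000000e+00  0.00000000e+00  0.00000000e+00  1.00000000e+00]] [[389.61023796   0.         326.51259676]
 [  0.         389.61023796 247.41467106]
 [  0.           0.           1.        ]] ['intrinsics', 'T_tool_cam']
```

```bash
cat >> h.py <<'E'
def go(x,y,z,yaw):
    s=robot.observe(); R=Ro.from_euler('xyz',s["tool_rot"])
    d=R.inv().apply(np.array([x,y,z])-s["tool_pos"])/.06
    sp=-(yaw-s["tool_rot"][2]); sp=(sp+np.pi)%(2*np.pi)-np.pi
    print("move",d.round(3),"spin",round(sp,4),"t",s["time"],s["tool_pos"].round(4),s["tool_rot"].round(4),s["contact_force"].round(2),s["opening"],s["grip_force"])
E
python3 -c "
from h import *
go(.45,-.05,.30,1.2)"
```

```text
move [ 6.838 -5.557 -0.939] spin -0.8742 t 0.15 [ 0.168  -0.4971  0.2432] [-3.1405e+00 -2.0000e-04  3.2580e-01] [ 0.57 -0.32  0.48] 0.09166637581489198 0.0
```

Emit:
{"fn": "step_arm", "kwargs": {"motion": [[[6.84,-5.56,-0.94],-0.874],[[6.84,-5.56,-0.94],-0.874],[[6.84,-5.56,-0.94],-0.874],[[6.84,-5.56,-0.94],-0.874],[[6.84,-5.56,-0.94],-0.874],[[6.84,-5.56,-0.94],-0.874],[[6.84,-5.56,-0.94],-0.874],[[6.84,-5.56,-0.94],-0.874],[[6.84,-5.56,-0.94],-0.874],[[6.84,-5.56,-0.94],-0.874]], "hand": 0, "squeeze": 25}}

```text
time: 1.4
tool_pos: [0.4507, -0.0483, 0.2999]
tool_rot: [-3.141, -0.0, 1.204]
contact_force: [0.2, -1.1, 0.0]
opening: 0.0918
grip_force: 0.0
```

```bash
python3 -c "
from h import *
go(.532,.285,.27,1.678)"
```

```text
move [ 5.671 -0.73   0.499] spin -0.4744 t 1.4 [ 0.4507 -0.0483  0.2999] [-3.1414e+00 -1.0000e-04  1.2036e+00] [ 0.17 -1.12  0.02] 0.09175430986405111 0.0
```

Emit:
{"fn": "step_arm", "kwargs": {"motion": [[[5.67,-0.73,0.5],-0.474],[[5.67,-0.73,0.5],-0.474],[[5.67,-0.73,0.5],-0.474],[[5.67,-0.73,0.5],-0.474],[[5.67,-0.73,0.5],-0.474],[[5.67,-0.73,0.5],-0.474],[[5.67,-0.73,0.5],-0.474],[[5.67,-0.73,0.5],-0.474]]}}

```text
time: 2.4
tool_pos: [0.5327, 0.2814, 0.2698]
tool_rot: [-3.141, 0.001, 1.673]
contact_force: [-1.0, 0.3, -0.7]
opening: 0.0917
grip_force: 0.0
```

Run:
```python
from h import *
snap("wrist","w0"); print(proj("w0",(.532,.302,.147)))
go(.532,.302,.129,1.678)
```

```text
wrist {'intrinsics': array([[389.61023796,   0.        , 326.51259676],
       [  0.        , 389.61023796, 247.41467106],
       [  0.        ,   0.        ,   1.        ]]), 'T_tool_cam': array([[-3.01751245e-04,  9.67783446e-01,  2.51783858e-01,
         6.69654336e-02],
       [ 9.99999947e-01,  3.21852495e-04, -3.86533405e-05,
        -5.64533013e-04],
       [-1.18445326e-04,  2.51783834e-01, -9.67783492e-01,
        -1.40658584e-01],
       [ 0.00000000e+00,  0.00000000e+00,  0.00000000e+00,
         1.00000000e+00]]), 'xyz': array([0.52539389, 0.34807021, 0.41041852]), 'rotation': array([[ 9.94838982e-01, -9.83506642e-02, -2.49508675e-02],
       [ 1.01463669e-01,  9.62514907e-01,  2.51535640e-01],
       [-7.23115320e-04, -2.52769066e-01,  9.67526370e-01]])}
[329.6 215.9]
move [0.348 0.024 2.352] spin -0.0059 t 2.45 [0.5327 0.2812 0.2701] [-3.1413e+00  7.0000e-04  1.6721e+00] [-0.65 -0.19 -0.02] 0.0921415026842024 0.0
```

View pics/w0.png

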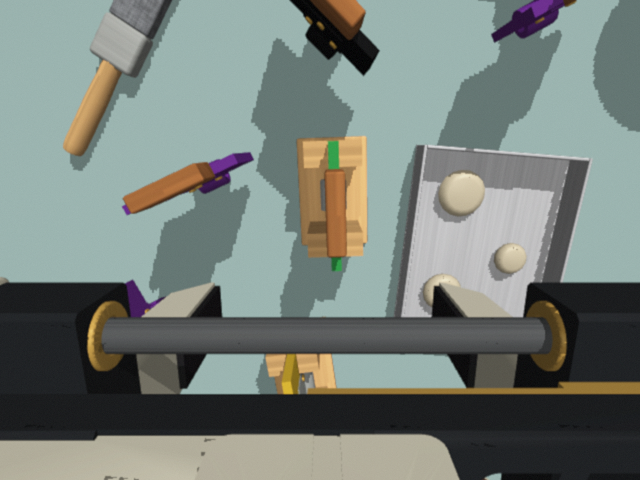

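The wrist view shows the green guard's bar with top corners at about (326,170), (345,170), (347,256) and (328,257). The fingers have nothing around them to touch.

Run:
```python
from h import *
P=[atz("w0",q,.147) for q in((326,170),(345,170),(347,256),(328,257))]
a=(P[0]+P[1])/2;b=(P[2]+P[3])/2; d=a-b
print(a,b,(a+b)/2,np.linalg.norm(d),np.linalg.norm(P[1]-P[0]),np.arctan2(-d[0],d[1]))
m=(a+b)/2
print(proj("s0",m),proj("t0",m))
go(.535,.303,.129,1.665)
```

```text
[0.53273325 0.33307273 0.147     ] [0.54053941 0.27380412 0.147     ] [0.53663633 0.30343843 0.147     ] 0.05978046863726925 0.012621584803612682 0.13095440788057847
[450.  245.5] [163.5 224.2]
move [0.359 0.075 2.352] spin 0.0071 t 2.45 [0.5327 0.2812 0.2701] [-3.1413e+00  7.0000e-04  1.6721e+00] [-0.65 -0.19 -0.02] 0.0921415026842024 0.0
```

Emit:
{"fn": "step_arm", "kwargs": {"motion": [[[0.36,0.06,0.8],-0.01],[[0.36,0.06,1.5],-0.01],[[0.36,0.06,1.5],-0.01],[[0.36,0.06,1.5],-0.01],[[0.36,0.06,1.5],-0.01]]}}

```text
time: 3.08
tool_pos: [0.5352, 0.3047, 0.1826]
tool_rot: [3.137, -0.001, 1.683]
contact_force: [-0.0, 0.2, -1.0]
opening: 0.0918
grip_force: 0.0
```

Run:
```python
from h import *
snap("wrist","w1")
im=cv2.imread("pics/w1.png")
cv2.imwrite("pics/w1c.png",cv2.resize(im[170:420,200:500],None,fx=2.4,fy=2.4,interpolation=cv2.INTER_CUBIC))
go(.535,.303,.129,1.69)
```

```text
wrist {'intrinsics': array([[389.61023796,   0.        , 326.51259676],
       [  0.        , 389.61023796, 247.41467106],
       [  0.        ,   0.        ,   1.        ]]), 'T_tool_cam': array([[-3.01226707e-04,  9.67782765e-01,  2.51786477e-01,
         6.69706366e-02],
       [ 9.99999948e-01,  3.21350024e-04, -3.88040055e-05,
        -5.70714979e-04],
       [-1.18465438e-04,  2.51786452e-01, -9.67782811e-01,
        -1.40662286e-01],
       [ 0.00000000e+00,  0.00000000e+00,  0.00000000e+00,
         1.00000000e+00]]), 'xyz': array([0.52654294, 0.37095323, 0.32334078]), 'rotation': array([[ 0.99373345, -0.10707445, -0.03207636],
       [ 0.1116959 ,  0.96210507,  0.24875262],
       [ 0.00422578, -0.25077659,  0.96803576]])}
move [-0.03  -0.005  0.888] spin -0.0067 t 3.125 [0.5349 0.3048 0.1823] [ 3.1380e+00 -9.0000e-04  1.6833e+00] [-0.52  0.46  0.59] 0.09229465214242016 0.0
```

View pics/w1c.png

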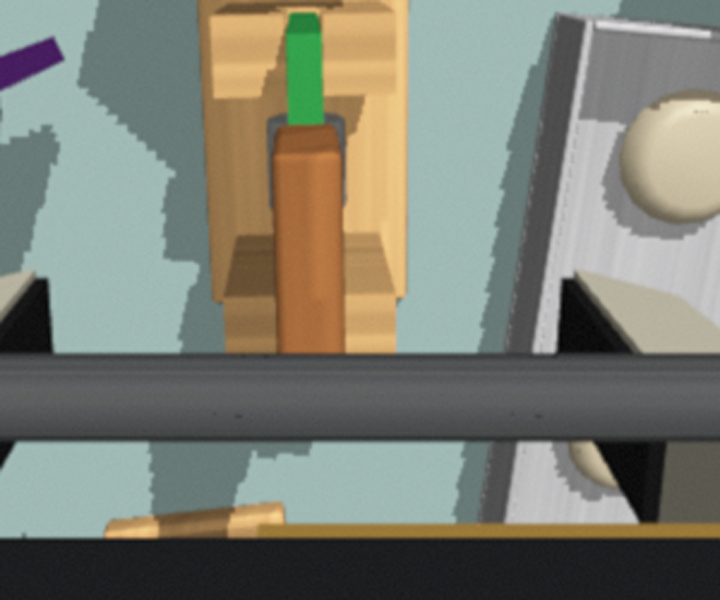

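The crop shows the bar centred at about u=329 and v=310, roughly 1 mm to the tool's +y side of the jaw centre and turned about 0.02 rad. I'll correct for both, descend and grasp.

Emit:
{"fn": "step_arm", "kwargs": {"motion": [[[-0.03,0.015,0.45],-0.017],[[-0.03,0.015,0.88],-0.017],[[-0.03,0.015,0.88],-0.017],[[-0.03,0.015,0.88],-0.017]]}}

```text
time: 3.62
tool_pos: [0.5359, 0.3034, 0.1289]
tool_rot: [3.139, -0.001, 1.701]
contact_force: [0.3, 0.6, -0.2]
opening: 0.0914
grip_force: 0.0
```

Emit:
{"fn": "step_arm", "kwargs": {"motion": [[[0,0,0],0],[[0,0,0],0],[[0,0,0],0],[[0,0,0],0],[[0,0,0],0],[[0,0,0],0],[[0,0,0],0],[[0,0,0],0]], "hand": 255, "squeeze": 40}}

```text
time: 4.62
tool_pos: [0.5351, 0.3031, 0.1273]
tool_rot: [3.142, 0.0, 1.701]
contact_force: [0.8, 0.4, -0.7]
opening: 0.0164
grip_force: 0.0
```

Emit:
{"fn": "step_arm", "kwargs": {"motion": [[[0,0,0],0],[[0,0,0],0],[[0,0,0],0],[[0,0,0],0]]}}

```text
time: 5.12
tool_pos: [0.5352, 0.3032, 0.1272]
tool_rot: [3.141, -0.0, 1.701]
contact_force: [2.1, 1.2, -2.0]
opening: 0.0141
grip_force: 40.0
```

Emit:
{"fn": "step_arm", "kwargs": {"motion": [[[0,0,-0.3],0],[[0,0,-0.7],0],[[0,0,-1.2],0],[[0,0,-1.7],0],[[0,0,-2.2],0],[[0,0,-2.6],0],[[0,0,-3.0],0],[[0,0,-3.0],0],[[0,0,-3.0],0],[[0,0,-3.0],0]]}}

```text
time: 6.38
tool_pos: [0.5345, 0.3029, 0.3056]
tool_rot: [-3.139, 0.001, 1.701]
contact_force: [0.2, -0.2, -2.9]
opening: 0.0136
grip_force: 40.0
```

Run:
```python
from h import *
go(.5476,-.2027,.305,np.pi/2+.25)
```

```text
move [-8.384 -0.877  0.021] spin -0.12 t 6.375 [0.5345 0.3029 0.3056] [-3.1387e+00  9.0000e-04  1.7008e+00] [ 0.23 -0.19 -2.86] 0.013628640379582384 39.994327425956726
```

Run:
```python
from h import *
go(.5698,-.290,.305,np.pi/2+.25)
```

```text
move [-9.875 -0.698  0.021] spin -0.12 t 6.375 [0.5345 0.3029 0.3056] [-3.1387e+00  9.0000e-04  1.7008e+00] [ 0.23 -0.19 -2.86] 0.013628640379582384 39.994327425956726
```

Emit:
{"fn": "step_arm", "kwargs": {"motion": [[[-0.5,-0.04,0],-0.01],[[-1.3,-0.1,0],-0.02],[[-2.2,-0.16,0],-0.03],[[-3.1,-0.22,0],-0.04],[[-4.0,-0.29,0],-0.05],[[-4.9,-0.35,0.01],-0.06],[[-5.8,-0.41,0.01],-0.07],[[-6.7,-0.48,0.01],-0.08],[[-7.6,-0.54,0.02],-0.1],[[-8.4,-0.6,0.02],-0.12]]}}

```text
time: 7.62
tool_pos: [0.5643, -0.2032, 0.3051]
tool_rot: [-3.14, -0.001, 1.821]
contact_force: [-0.0, 1.1, -2.4]
opening: 0.014
grip_force: 40.0
```

Emit:
{"fn": "step_arm", "kwargs": {"motion": [[[-0.6,0.0,0],0],[[-1.1,0.03,0],0],[[-1.4,0.06,0],0],[[-1.4,0.06,0],0],[[-1.4,0.06,0],0],[[-1.4,0.06,0],0]]}}

```text
time: 8.38
tool_pos: [0.5889, -0.2807, 0.3063]
tool_rot: [3.142, -0.0, 1.822]
contact_force: [0.6, 1.2, -2.3]
opening: 0.0139
grip_force: 40.0
```

Run:
```python
from h import *
snap("wrist","w2"); snap("scene","s2"); snap("top","t2")
for p in ((.5545,-.2298,.128),(.5407,-.1756,.128)): print(proj("w2",p))
s=robot.observe(); print(s["tool_pos"],s["tool_rot"])
k=s["tool_pos"]-np.array([0,0,.108]); b=k+[0,0,.106]; print(k,[proj(f,q) for f in("s2","t2") for q in (k,b)])
a=cv2.resize(cv2.imread("pics/w2.png")[20:260,200:460],None,fx=1.54,fy=1.54,interpolation=cv2.INTER_CUBIC)
u,v=map(int,proj("s2",k)); c=cv2.resize(cv2.imread("pics/s2.png")[v-70:v+40,u-60:u+60],None,fx=3.33,fy=3.33,interpolation=cv2.INTER_CUBIC)
H=max(a.shape[0],c.shape[0]); o=np.zeros((H,a.shape[1]+c.shape[1],3),np.uint8); o[:a.shape[0],:a.shape[1]]=a;o[:c.shape[0],a.shape[1]:]=c
cv2.imwrite("pics/w2c.png",o); print(a.shape,"scene crop off",u-60,v-70,"x",a.shape[1])
```

```text
wrist {'intrinsics': array([[389.61023796,   0.        , 326.51259676],
       [  0.        , 389.61023796, 247.41467106],
       [  0.        ,   0.        ,   1.        ]]), 'T_tool_cam': array([[-3.01571523e-04,  9.67779099e-01,  2.51800563e-01,
         6.70539421e-02],
       [ 9.99999949e-01,  3.19321386e-04, -2.96308125e-05,
        -6.25267425e-04],
       [-1.09081386e-04,  2.51800542e-01, -9.67779146e-01,
        -1.40659551e-01],
       [ 0.00000000e+00,  0.00000000e+00,  0.00000000e+00,
         1.00000000e+00]]), 'xyz': array([ 0.57166421, -0.21596522,  0.44698273]), 'rotation': array([[ 9.68732382e-01, -2.40090015e-01, -6.25648263e-02],
       [ 2.48107952e-01,  9.37558496e-01,  2.43775534e-01],
       [ 1.30112912e-04, -2.51676085e-01,  9.67811517e-01]])}
scene {'intrinsics': array([[591.88034524,   0.        , 323.05884365],
       [  0.        , 591.88034524, 240.51697442],
       [  0.        ,   0.        ,   1.        ]]), 'xyz': array([1.60203788, 0.1646089 , 1.16092993]), 'rotation': array([ 0.80003744, -0.00346986,  1.7371657 ])}
top {'intrinsics': array([[533.14516347,   0.        , 308.27293744],
       [  0.        , 533.14516347, 235.30157866],
       [  0.        ,   0.        ,   1.        ]]), 'xyz': array([ 0.31339261, -0.0156106 ,  1.33873704]), 'rotation': array([ 0.1666553 , -0.00933104, -1.56344925])}
[301.3 157.9]
[300.2  82.7]
[ 0.58899479 -0.28115415  0.30649984] [3.14129292e+00 3.35687248e-04 1.82155630e+00]
[ 0.58899479 -0.28115415  0.19849984] [array([209.9, 216.8]), array([204. , 182.6]), array([425.1, 198.8]), array([437.1, 186.4])]
(370, 400, 3) scene crop off 149 146 x 400
```

View pics/w2c.png

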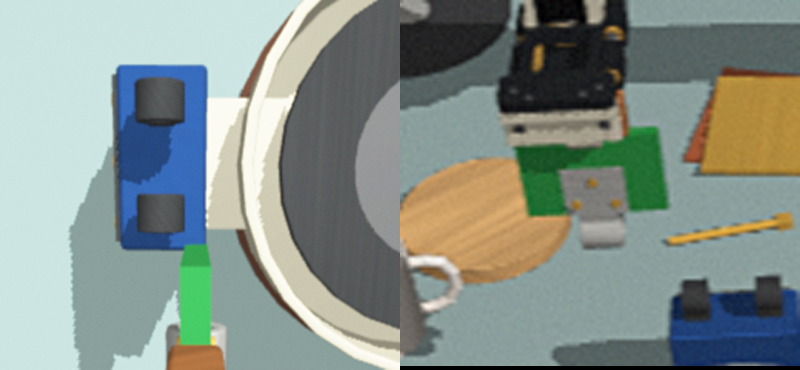

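The crop shows the fixed knuckles with their axis at wrist u≈304 and outer ends at v≈70.0 and v≈170.6. The guard hangs upright and its knuckle is at scene (210,215), which agrees with a TCP offset of 102 mm.

Run:
```python
from h import *
a=atz("w2",(303.9,70.0),.128);b=atz("w2",(304.2,170.6),.128);i=atz("w2",(304.2,145.3),.128);d=a-b
print(a,b,(a+b)/2,np.linalg.norm(d),np.linalg.norm(b-i),np.arctan2(-d[0],d[1]))
a2=atz("w2",(303.9,90.0),.115);b2=atz("w2",(304.2,158),.115);d=a2-b2;print((a2+b2)/2,np.arctan2(-d[0],d[1]))
m=(a+b)/2; m[2]=.115; print(proj("s2",m),proj("t2",m),"obs 248.7,235.2 / 383.9,224.4 (with z~.110)")
# guard yaw rel
go(.5495,-.203,.25,np.pi/2+.25)
```

```text
[ 0.54131438 -0.16623418  0.128     ] [ 0.55904549 -0.23889496  0.128     ] [ 0.55017993 -0.20256457  0.128     ] 0.07479292928458577 0.019695560042725244 0.23934806974297476
[ 0.54982182 -0.20417335  0.115     ] 0.24083837667373373
[248.3 234.6] [384. 223.] obs 248.7,235.2 / 383.9,224.4 (with z~.110)
move [ 1.425 -0.315  0.941] spin 0.0008 t 8.525 [ 0.589  -0.2812  0.3065] [3.1413e+00 3.0000e-04 1.8216e+00] [-0.42  0.21 -2.42] 0.014006074988528553 39.99441683292389
```

Emit:
{"fn": "step_arm", "kwargs": {"motion": [[[0.5,-0.1,0.0],0.008],[[1.0,-0.25,0.0],0.008],[[1.42,-0.32,0.2],0.008],[[1.42,-0.32,0.6],0.008],[[1.42,-0.32,0.78],0.008],[[1.42,-0.32,0.78],0.008],[[1.42,-0.32,0.78],0.008],[[1.42,-0.32,0.78],0.008]]}}

```text
time: 9.52
tool_pos: [0.5496, -0.2044, 0.26]
tool_rot: [3.141, 0.001, 1.812]
contact_force: [0.3, 0.2, -2.2]
opening: 0.0136
grip_force: 40.0
```

Run:
```python
from h import *
snap("wrist","w3"); snap("scene","s3"); snap("top","t3")
go(.5492,-.2027,.217,np.pi/2+.243)
a=cv2.resize(cv2.imread("pics/w3.png")[60:360,226:426],None,fx=2,fy=2,interpolation=cv2.INTER_CUBIC)
c=cv2.resize(cv2.imread("pics/s3.png")[165:265,210:290],None,fx=5,fy=5,interpolation=cv2.INTER_CUBIC)
o=np.hstack([cv2.copyMakeBorder(a,0,600-a.shape[0],0,0,0),cv2.copyMakeBorder(c,0,100,0,0,0)]);
cv2.imwrite("pics/w3c.png",o[:600])
```

```text
wrist {'intrinsics': array([[389.61023796,   0.        , 326.51259676],
       [  0.        , 389.61023796, 247.41467106],
       [  0.        ,   0.        ,   1.        ]]), 'T_tool_cam': array([[-3.01622373e-04,  9.67779277e-01,  2.51799881e-01,
         6.70485173e-02],
       [ 9.99999949e-01,  3.19454088e-04, -2.99392063e-05,
        -6.22223312e-04],
       [-1.09413045e-04,  2.51799859e-01, -9.67779324e-01,
        -1.40659773e-01],
       [ 0.00000000e+00,  0.00000000e+00,  0.00000000e+00,
         1.00000000e+00]]), 'xyz': array([ 0.53280591, -0.13931223,  0.40062825]), 'rotation': array([[ 0.97100541, -0.23101919, -0.06147052],
       [ 0.2390549 ,  0.93954478,  0.24517008],
       [ 0.00111532, -0.25275631,  0.96752933]])}
scene {'intrinsics': array([[591.88034524,   0.        , 323.05884365],
       [  0.        , 591.88034524, 240.51697442],
       [  0.        ,   0.        ,   1.        ]]), 'xyz': array([1.60203788, 0.1646089 , 1.16092993]), 'rotation': array([ 0.80003744, -0.00346986,  1.7371657 ])}
top {'intrinsics': array([[533.14516347,   0.        , 308.27293744],
       [  0.        , 533.14516347, 235.30157866],
       [  0.        ,   0.        ,   1.        ]]), 'xyz': array([ 0.31339261, -0.0156106 ,  1.33873704]), 'rotation': array([ 0.1666553 , -0.00933104, -1.56344925])}
move [0.026 0.002 0.712] spin -0.0012 t 9.675 [ 0.5494 -0.2042  0.2597] [3.1411e+00 6.0000e-04 1.8126e+00] [-0.22 -0.12 -2.22] 0.013887782614036677 39.99458134174347
```

View pics/w3c.png

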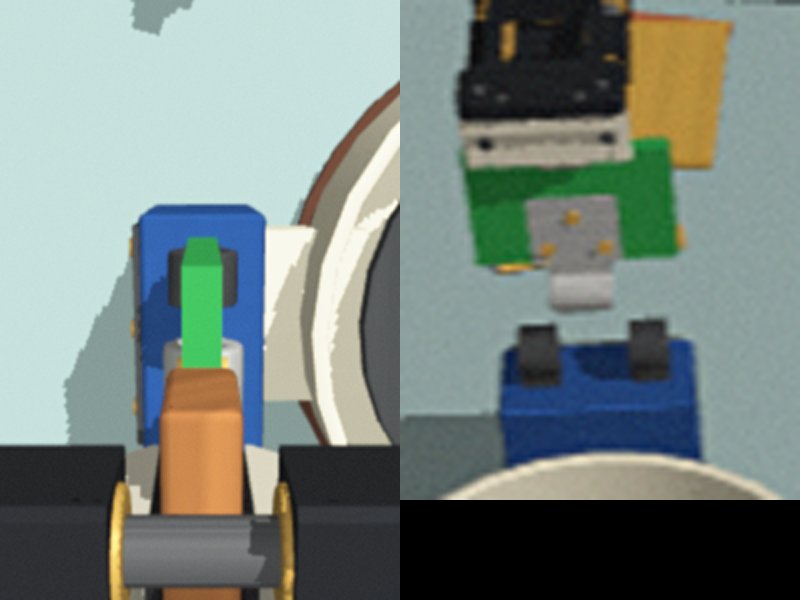

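The wrist crop shows the panel centred over the far fixed knuckle (202.5 against 203.5). The scene crop shows the guard knuckle at x≈582, which should come to about 592 on descent, against a gap centre of 593. Alignment is good, so I'll lower it gently.

Emit:
{"fn": "step_arm", "kwargs": {"motion": [[[0.03,0,0.05],0],[[0.03,0,0.15],0],[[0.03,0,0.25],0],[[0.03,0,0.32],0],[[0.03,0,0.32],0]]}}

```text
time: 10.3
tool_pos: [0.5487, -0.2022, 0.2396]
tool_rot: [-3.141, -0.001, 1.813]
contact_force: [-0.7, 0.7, -2.2]
opening: 0.0136
grip_force: 40.0
```

Emit:
{"fn": "step_arm", "kwargs": {"motion": [[[0,0,0.08],0],[[0,0,0.18],0],[[0,0,0.28],0],[[0,0,0.36],0],[[0,0,0.39],0],[[0,0,0.39],0],[[0,0,0.39],0]]}}

```text
time: 11.18
tool_pos: [0.549, -0.2023, 0.2169]
tool_rot: [3.141, 0.0, 1.813]
contact_force: [0.8, 0.8, -3.1]
opening: 0.0138
grip_force: 40.0
```

Run:
```python
from h import *
go(.5492,-.2027,.217,np.pi/2+.243)
snap("wrist","w4"); snap("scene","s4"); snap("top","t4")
go(.5492,-.2027,.217,np.pi/2+.243)
c=cv2.resize(cv2.imread("pics/s4.png")[190:250,215:295],None,fx=10,fy=10,interpolation=cv2.INTER_CUBIC)
cv2.imwrite("pics/s4c.png",c)
a=cv2.resize(cv2.imread("pics/t4.png")[190:250,340:420],None,fx=5,fy=5,interpolation=cv2.INTER_CUBIC)
b=cv2.resize(cv2.imread("pics/w4.png")[60:210,226:426],None,fx=2,fy=2,interpolation=cv2.INTER_CUBIC)
cv2.imwrite("pics/t4c.png",np.hstack([a,b]))
```

```text
move [-0.007  0.002 -0.001] spin -0.001 t 11.175 [ 0.549  -0.2023  0.2169] [3.1413e+00 4.0000e-04 1.8128e+00] [ 0.84  0.83 -3.07] 0.013846677842630042 39.994271993637085
wrist {'intrinsics': array([[389.61023796,   0.        , 326.51259676],
       [  0.        , 389.61023796, 247.41467106],
       [  0.        ,   0.        ,   1.        ]]), 'T_tool_cam': array([[-3.01605956e-04,  9.67779321e-01,  2.51799711e-01,
         6.70485019e-02],
       [ 9.99999949e-01,  3.19478964e-04, -3.01000932e-05,
        -6.22107918e-04],
       [-1.09574959e-04,  2.51799689e-01, -9.67779368e-01,
        -1.40659567e-01],
       [ 0.00000000e+00,  0.00000000e+00,  0.00000000e+00,
         1.00000000e+00]]), 'xyz': array([ 0.5322477 , -0.13732331,  0.35756534]), 'rotation': array([[ 9.70927024e-01, -2.31534596e-01, -6.07654923e-02],
       [ 2.39375303e-01,  9.39569350e-01,  2.44762947e-01],
       [ 4.22304164e-04, -2.52192717e-01,  9.67676937e-01]])}
scene {'intrinsics': array([[591.88034524,   0.        , 323.05884365],
       [  0.        , 591.88034524, 240.51697442],
       [  0.        ,   0.        ,   1.        ]]), 'xyz': array([1.60203788, 0.1646089 , 1.16092993]), 'rotation': array([ 0.80003744, -0.00346986,  1.7371657 ])}
top {'intrinsics': array([[533.14516347,   0.        , 308.27293744],
       [  0.        , 533.14516347, 235.30157866],
       [  0.        ,   0.        ,   1.        ]]), 'xyz': array([ 0.31339261, -0.0156106 ,  1.33873704]), 'rotation': array([ 0.1666553 , -0.00933104, -1.56344925])}
move [-0.008  0.003 -0.001] spin -0.001 t 11.325 [ 0.5489 -0.2023  0.2169] [3.1413e+00 4.0000e-04 1.8128e+00] [ 0.87 -1.07 -2.8 ] 0.013741842541949436 39.994327425956726
```

View pics/s4c.png

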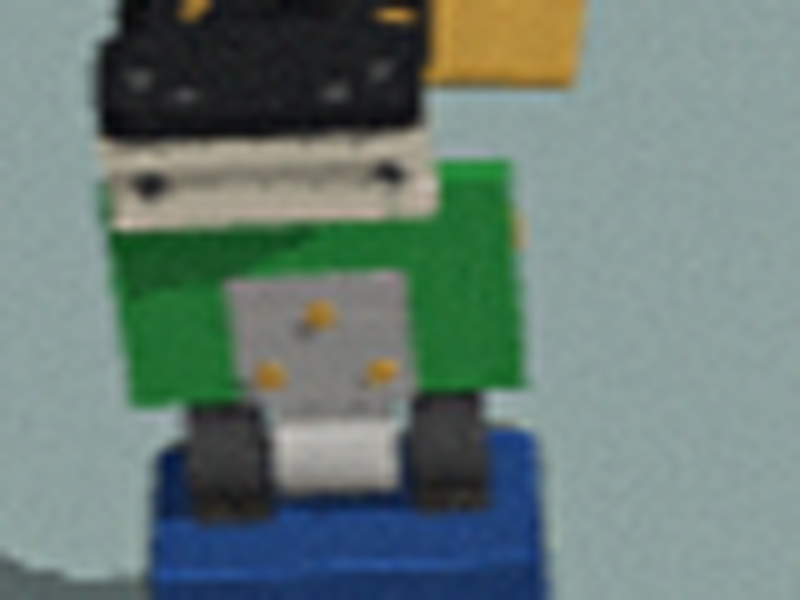

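View pics/t4c.png

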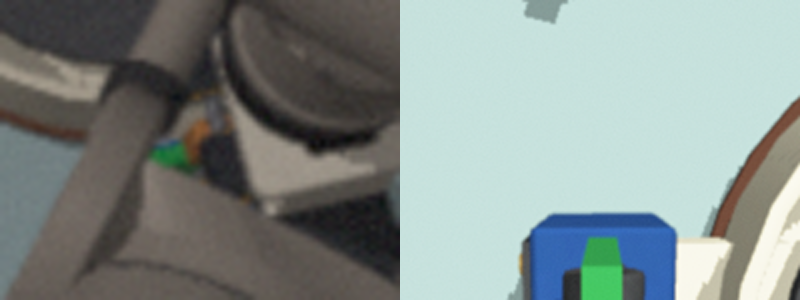

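The scene crop shows the guard knuckle between the fixed ones, spanning x 272–400 in a gap of about 268–410, so it sits roughly 1 mm too far to −y. I'll check its height from edge profiles.

Run:
```python
from h import *
g=lambda f,u0,u1:cv2.imread(f"pics/{f}.png")[222:248,u0:u1].mean((1,)).astype(int)
L=g("s0",236,240);Rr=g("s0",258,262);G=g("s4",244,254);L4=g("s4",236,240);R4=g("s4",259,262)
for i in range(26):print(222+i,L[i],Rr[i],G[i],L4[i],R4[i])
print(cv2.imread("pics/s4.png")[234:238,238:262].mean(0).astype(int)[:,2])
k=np.array([.549,-.2023,.115]);print(proj("s4",k),proj("s4",k+[0,0,.003]),proj("s4",k+[.003,0,0]))
```

```text
222 [151 154 135] [150 153 133] [103 117 125] [ 84 112  80] [ 51 112  35]
223 [151 152 133] [151 154 134] [117 119 120] [ 79 114  73] [ 51 110  35]
224 [150 154 133] [152 154 136] [120 123 123] [ 80 117  74] [ 51 110  33]
225 [150 152 132] [150 154 134] [122 126 126] [ 79 117  72] [ 50 110  33]
226 [150 153 133] [153 156 136] [110 125 133] [ 79 117  70] [ 51 112  34]
227 [151 153 134] [155 158 137] [105 121 129] [ 72 114  62] [ 51 113  34]
228 [153 157 137] [126 127 111] [115 122 127] [ 57 100  46] [ 48 112  32]
229 [153 156 136] [49 48 46] [123 125 127] [ 60 107  48] [35 49 30]
230 [53 54 50] [51 49 50] [116 119 119] [42 57 39] [57 52 57]
231 [46 46 47] [56 55 55] [118 122 122] [45 42 43] [60 58 58]
232 [54 52 51] [58 57 56] [157 162 164] [60 58 58] [62 61 61]
233 [58 59 56] [61 58 58] [176 181 182] [62 61 59] [62 60 60]
234 [58 58 57] [55 55 56] [166 171 172] [62 62 62] [60 61 59]
235 [56 55 54] [54 53 53] [161 166 167] [60 60 59] [55 55 55]
236 [53 52 52] [47 47 46] [151 156 157] [57 56 55] [51 50 50]
237 [48 48 47] [39 39 38] [135 139 141] [50 51 50] [42 40 39]
238 [43 43 42] [30 28 31] [105 110 113] [42 41 41] [31 31 32]
239 [30 28 28] [37 40 40] [66 52 45] [31 31 31] [44 46 47]
240 [31 34 33] [41 40 41] [73 38 17] [30 32 33] [43 42 42]
241 [41 41 42] [92 57 36] [120  63  31] [43 44 44] [98 58 35]
242 [79 54 37] [119  62  31] [124  66  32] [82 55 38] [125  66  33]
243 [119  64  31] [116  61  30] [123  66  33] [124  67  31] [124  67  34]
244 [116  62  28] [116  62  32] [121  66  33] [123  67  32] [122  65  34]
245 [115  62  30] [117  63  31] [122  65  33] [122  66  33] [124  66  31]
246 [117  63  33] [130  70  35] [139  76  39] [121  65  32] [136  74  39]
247 [135  72  36] [93 51 25] [107  58  29] [142  77  38] [100  55  27]
[ 56  58  54  45 110 161 160 157 156 159 158 159 159 159 163 163 120  39
  41  53  51  50  51  51]
[248.5 234.3] [248.4 233.4] [248.2 235.1]
```

Height and depth agree to about 0.5 mm by shading profile. The wrist force is unchanged at about −2.9 N, so the guard is hanging free. I'll nudge it 0.8 mm along the hole axis and let it settle.

Emit:
{"fn": "step_arm", "kwargs": {"motion": [[[0.013,0,0],0],[[0.013,0,0],0],[[0.013,0,0],0],[[0.013,0,0],0],[[0.013,0,0],0],[[0.013,0,0],0]]}}

```text
time: 12.08
tool_pos: [0.5487, -0.2015, 0.2167]
tool_rot: [3.142, 0.0, 1.813]
contact_force: [0.2, -0.2, -2.4]
opening: 0.0138
grip_force: 40.0
```

Run:
```python
from h import *
for i in range(3):
    snap("scene","s5") if i==2 else robot.read_camera("scene")
    go(.549,-.2023,.217,1.813)
print(cv2.imread("pics/s5.png")[234:238,238:262].mean(0).astype(int)[:,2])
```

```text
move [-0.015  0.002 -0.005] spin -0.0002 t 12.125 [ 0.5487 -0.2015  0.2167] [-3.1416e+00  1.0000e-04  1.8128e+00] [ 0.34  0.14 -1.55] 0.01386122078603383 39.994386434555054
move [-0.014  0.002 -0.005] spin -0.0002 t 12.175 [ 0.5487 -0.2015  0.2167] [3.1416e+00 1.0000e-04 1.8128e+00] [ 0.16 -0.21 -2.08] 0.01400447793501171 39.994277358055115
scene {'intrinsics': array([[591.88034524,   0.        , 323.05884365],
       [  0.        , 591.88034524, 240.51697442],
       [  0.        ,   0.        ,   1.        ]]), 'xyz': array([1.60203788, 0.1646089 , 1.16092993]), 'rotation': array([ 0.80003744, -0.00346986,  1.7371657 ])}
move [-0.014  0.002 -0.005] spin -0.0003 t 12.225 [ 0.5487 -0.2015  0.2167] [3.1416e+00 1.0000e-04 1.8127e+00] [ 0.27 -0.13 -1.94] 0.01332256830896381 39.99447405338287
[ 58  55  55  43  70 133 159 159 158 158 158 159 160 161 160 163 128  48
  43  50  52  51  49  54]
```

Run:
```python
from h import *
F=[]
for i in range(12): robot.read_camera("scene"); F.append(robot.observe()["contact_force"])
F=np.mean(F,0); print(F)
if abs(F[0])<.8 and abs(F[1])<.8 and -4.5<F[2]<-1.6: print(robot.hand_in())
```

```text
[ 0.03506211  0.09673906 -2.80339797]
the job is handed in; nothing more can be done
None
```

The job is handed in: the green guard is held upright with its knuckle between the two fixed knuckles, and the holes line up to about 1–2 mm by camera measurement. It is hanging free, with about 2.8 N on the wrist (the guard's own weight) and almost no sideways force.

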